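# Turn the washed sorting cup over, put it back and sort the stones by colour

## Robot

A 6-joint arm with a two-finger parallel gripper is mounted at the origin on a cart in front of the work surface, level with it; the furniture and walls round the work are solid. World frame = base frame: x ahead of the robot, y to its left, z up, the work surface at z = 0. Lengths are in mm, angles in rad, forces in N, time in s.
With the tool pointing down it reaches from about 250 to 800 mm from the base axis. Payload 8.5 kg.
Tool frame: the origin (TCP) lies between the finger pads; the fingertips stand env.finger_overhang ahead of it and the grasp point (between the pads) lies 3 mm ahead of it (env.finger_overhang is the distance from the TCP to the fingertips, in mm); z points along the fingers, y is the line along which they close (so a half turn about z gives the same grasp; the last joint's range is limited). The gripper opens to 85 mm and grips with 20 to 120 N. Pads are 22 mm wide; open, the fingers measure 114 mm over their backs; the gripper's body (76 mm by 85 mm) begins 54 mm behind the grasp point. The pads swing forward as they close: fully open they stand 13 mm farther back than shut.
Start: joints at [1.168, 0.238, -0.013, 1.319, 0, 1.571], TCP at [205.78, 482.945, 253.276] pointing down, gripper open.
Joint ranges: [-2.66, 2.66], [-1.03, 1.9], [-1.14, 1.46], [-1.82, 2.27], [-1.45, 1.34], [-3.14, 3.14]. Speed limits (rad/s): [2.22, 2.22, 2.79, 3.14, 3.14, 3.14].

## Interface

Orientations are given as a rotation vector (axis times angle).
In Python, from rig import env, read_camera gives the robot as it stands. The module is installed in compiled form; this text tells all that it offers.
- The arm moves only by the shell command python3 -m crank 'ROWS' [FORCE]. ROWS is text: rows parted by semicolons, each of 7 numbers parted by spaces: the shift along the tool's x, y, z in m, then the turn, a rotation vector about the tool's x, y, z in rad, then the opening, from 0 (shut) to 1 (fully open). A call has 1 to 12 rows; each row shifts and turns the commanded pose from where the row before left it, along the tool's axes as they then stand; what a row does not reach is not made up. A row lasts 1/8 s, in which the tool goes at most 62.5 mm and 10.7 degrees, less where a joint would pass 70% of its speed; a pose out of reach is approached as far as the arm can. A call with a gripper value outside its range is refused whole. The fingers move at their own pace and stop on an object; FORCE is the grip in N (left out, the last holds). Time passes only in rows, so rows that do not move let the fingers close. It gives the time, the measured TCP pose, the force, the opening and the grip force at its end, in the units of the state.
- env.sense(): the state, without advancing time (a new reading comes with each control period).
- read_camera(name): name is "scene" or "top" or "wrist"; returns a dict with "img" (400x640x3 uint8, red, green, blue), "fx", "fy", "cx", "cy" (pixels), "R" (3x3) and "t" (3): a world point X has camera coordinates R X + t. Camera axes: x right, y down, z forward; pixel columns grow to the right and rows downward; lengths in mm; the calibration is good to about 2 mm. A picture is of the moment at which its call begins. There is no depth.
- env.job_done(): hands the job in; it is judged then, once.
The state is a dict: "clock": time; "qpos": joint angles; "joint_vel": joint speeds; "joint_efforts": joint torques, N m; "position": TCP position; "ee_rot": TCP orientation; "contact_force": force on the tool from outside, world axes, zero at the start; "moment": the same for the moment, N m; "grip_width": finger opening in mm; "gripper_force": force on a finger pad.
Only numpy, scipy, OpenCV 4.12 (cv2) and the standard library are available. Lean on these libraries where they do the work, as an engineer would, in place of code of your own. Each camera call takes 0.05 s, during which the arm holds its last target. There are 200 camera calls.

## Task

The show is over: sort the three tumbled stones left on the desk back into their cups, each into the cup of its own colour. The blue cup was washed and left upside down on the desk, so turn it mouth up and set it back, fully down, in the empty pocket of the wooden board beside the other two cups, which stay in their pockets. Leave the loupe, the egg, the pink crystal point and the torch where they are.

Things in the scene. Friction and masses are not known exactly. Their poses are not given: they have to be found in the camera images.
- board: plywood sorting board, 90 (x) x 236 (y) x 12 mm, fixed to the desk, with three square pockets in a row along its y axis, at y = -73, 0 and +73 mm; each pocket is 63 mm square (2 mm chamfer round its mouth) and 8 mm deep, its floor 4 mm above the desk. Origin at the centre of the board's underside
- bay0 (a point): centre of the floor of the empty pocket, at the board's -y end: the blue cup belongs here; axes as the board's
- cup_blue: straight-sided square cup of blue plastic, 60 x 60 mm outside, 50 mm high, walls 2.5 mm, floor 4 mm thick with a shallow foot underneath, 55 mm square inside; origin at the centre of its underside, z from the underside to the open mouth (z points up when it stands mouth up). At the start it stands upside down on the desk, so its origin is on top, 50 mm up, and its z points down. Loose, 40 to 85 g
- cup_red: straight-sided square cup of red plastic, 60 x 60 mm outside, 50 mm high, walls 2.5 mm, floor 4 mm thick with a shallow foot underneath, 55 mm square inside; origin at the centre of its underside, z from the underside to the open mouth (z points up when it stands mouth up). Stands mouth up in the middle or the +y pocket of the board, with one red stone in it already. Loose
- cup_orange: straight-sided square cup of orange plastic, 60 x 60 mm outside, 50 mm high, walls 2.5 mm, floor 4 mm thick with a shallow foot underneath, 55 mm square inside; origin at the centre of its underside, z from the underside to the open mouth (z points up when it stands mouth up). Stands mouth up in the other of those two pockets, with one orange stone in it already. Loose
- stone_blue: polished tumbled stone, blue, 32 x 36 x 20 mm (x, y, z); origin at the centre of its underside as it lies at the start, z up
- stone_red: polished tumbled stone, dark red, 26 x 38 x 20 mm (x, y, z); origin at the centre of its underside as it lies at the start, z up
- stone_orange: polished tumbled stone, orange, 26 x 30 x 18 mm (x, y, z); origin at the centre of its underside as it lies at the start, z up
- loupe: folding loupe lying flat, 28 x 72 x 15 mm, bystander; origin at the centre of its underside
- egg: grey-green stone egg standing on its foot, 48 mm across, 58 mm high, bystander; origin at the centre of its underside
- rose_point: pink crystal point standing up, 29 x 26 x 90 mm, bystander; origin at the centre of its underside
- torch: small grey torch lying flat, 100 x 28 x 27 mm along its x, bystander; origin at the centre of its underside
Not all that is in view belongs to the job. Of the things that look like the stone_blue, take the one that is farthest to the robot's left at the start.

How it is judged:
By the outcome, as a careful person would: the job done as asked, in the order asked, and still so for the second after the job is handed in, with the robot touching nothing.
It also fails if it takes over 72 s, if anything falls off the work surface, if the arm or the gripper's body presses on something with over 40 N, if the wrist force passes 120 N, or if a joint passes its speed limit or range.

## Working session

There is one attempt and no reset: what is moved stays moved. The work goes in short steps, Python scripts to look and compute and a shell command to move; the robot and the scene stay as the last step left them, time stands still between calls to the robot, and variables do not carry over. Pictures are saved under pics/ and viewed, at most 10 in all, crops included, and the job is handed in when it is done.

```bash
mkdir -p pics
python3 - <<'E'
from rig import env, read_camera
import cv2,numpy as np
for n in ("scene","top"):
    c=read_camera(n); cv2.imwrite(f"pics/{n}0.png",c["img"][...,::-1]); print(n,c["fx"],c["cx"],c["cy"],np.round(c["R"],3).tolist(),np.round(c["t"],1))
print(env.sense(),env.finger_overhang)
E
```

```text
scene 426.37559349369144 326.857452128725 194.1561306662832 [[0.653, -0.757, -0.002], [-0.441, -0.379, -0.814], [0.615, 0.533, -0.581]] [-459.3  258.9  805.3]
top 459.6283436570051 314.13436422488957 196.99693200275908 [[0.017, -1.0, -0.016], [-0.984, -0.014, -0.176], [0.176, 0.019, -0.984]] [ -79.   567.2 1175.5]
{'clock': 0.1, 'qpos': array([ 1.16801721e+00,  2.38740326e-01, -1.41612247e-02,  1.31919993e+00,
       -1.13378766e-05,  1.57080498e+00]), 'joint_vel': array([ 0.00085925,  0.00043476,  0.00062637, -0.00169716, -0.00059952,
        0.00166307]), 'joint_efforts': array([ 6.70340251e-04, -5.39721179e+01,  3.46996844e+01,  1.34216333e-02,
        3.67855318e-05,  1.12352231e-05]), 'position': array([205.65732134, 482.67274715, 252.73504074]), 'ee_rot': array([-6.28379092e-01, -3.07785146e+00,  2.01210135e-03]), 'contact_force': array([-0.04496389,  0.18713085,  0.20182707]), 'moment': array([0.06544242, 0.00716156, 0.02308744]), 'gripper_force': 0.0, 'grip_width': 85.53748625045536} 22.0
```

View pics/scene0.png

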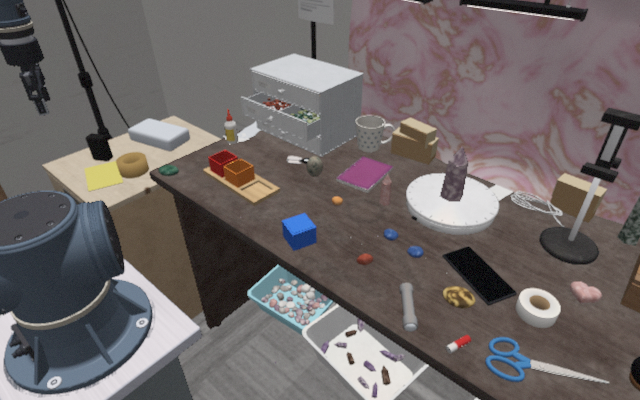

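View pics/top0.png

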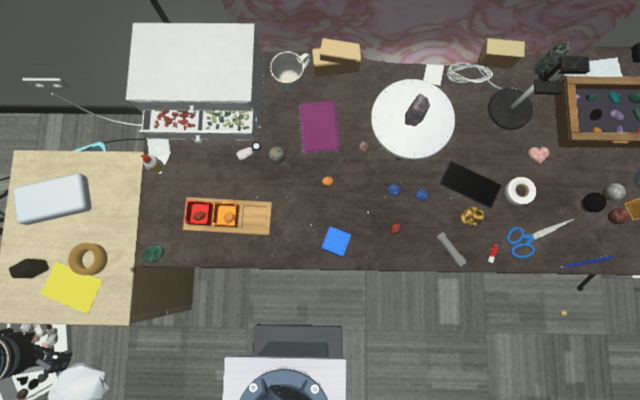

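The top view shows the board at (228,216) with red, orange and empty pockets from left to right. The inverted blue cup is at (336,241).

Candidates:
- **Blue stone:** (394,189) and (422,194). The one farthest to the robot's left is (394,189).
- **Red stone:** (396,229). Not the lighter at (493,253) or the brown stone at (617,214).
- **Orange stone:** (328,181). Not the gold item at (473,216).

Next I measure these and check the choice in a crop.

```bash
cat > h.py <<'E'
from rig import env, read_camera
import cv2, numpy as np
from scipy.spatial.transform import Rotation as Ro
def w(c,px,z):
    px=np.atleast_2d(px).astype(float); R,t=np.array(c["R"]),np.array(c["t"])
    d=np.c_[(px[:,0]-c["cx"])/c["fx"],(px[:,1]-c["cy"])/c["fy"],np.ones(len(px))]@R
    o=-R.T@t; return o+d*((z-o[2])/d[:,2])[:,None]
def proj(c,X):
    p=np.atleast_2d(X)@np.array(c["R"]).T+np.array(c["t"]); return np.c_[c["fx"]*p[:,0]/p[:,2]+c["cx"],c["fy"]*p[:,1]/p[:,2]+c["cy"]]
def blobs(c,lo,hi,amin=20):
    h=cv2.cvtColor(c["img"],cv2.COLOR_RGB2HSV); m=cv2.inRange(h,lo,hi)
    return [k for k in cv2.findContours(m,cv2.RETR_EXTERNAL,cv2.CHAIN_APPROX_NONE)[0] if cv2.contourArea(k)>amin]
def rect(c,k,z):
    X=w(c,k[:,0,:],z)[:,:2].astype(np.float32); (a,s,th)=cv2.minAreaRect(X); return np.round(a,1),np.round(s,1),round(th,1)
E
python3 - <<'E'
from h import *
for n in("top","scene"):
    c=read_camera(n)
    for nm,lo,hi,z in(("blue",(105,120,60),(125,255,255),10),("orange",(8,150,120),(18,255,255),9),("red",(0,140,60),(6,255,255),10)):
        for k in blobs(c,lo,hi):
            x=cv2.moments(k);p=(x["m10"]/x["m00"],x["m01"]/x["m00"])
            zz=50 if x["m00"]>350 else z
            print(n,nm,np.round(p),x["m00"],"z",zz,np.round(w(c,p,zz)[0]),*rect(c,k,zz))
    im=c["img"][...,::-1]
    if n=="top":
        a=cv2.resize(im[160:280,170:300],None,fx=5,fy=5,interpolation=3)[:,:600];
        b=cv2.resize(im[160:260,300:440],None,fx=4,fy=4,interpolation=3); cv2.imwrite("pics/b.png",cv2.resize(im[135:270,270:450],None,fx=4.4,fy=4.4,interpolation=3)); cv2.imwrite("pics/a.png",a)
E
```

```text
top blue [589. 261.] 97.5 z 10 [ 412. -804.   10.] [ 412.1 -801.4] [  8.1 131.9] 11.6
top blue [521. 243.] 580.5 z 50 [ 455. -609.   50.] [ 457.3 -608.5] [77.9 68.3] 0.9
top blue [336. 241.] 535.0 z 50 [ 452. -129.   50.] [ 452.4 -128.9] [62.  63.7] 69.7
top blue [422. 194.] 88.0 z 10 [ 587. -364.   10.] [ 588. -364.] [27.9 30.6] 0.8
top blue [394. 189.] 87.5 z 10 [ 600. -288.   10.] [ 599.5 -287.6] [25.3 30.5] 0.8
top orange [631. 212.] 22.5 z 9 [ 546. -929.    9.] [ 540.8 -933.3] [29.2 17.6] 32.4
top orange [225. 214.] 407.5 z 50 [518. 166.  50.] [519.5 170. ] [64.7 64.5] 89.2
top orange [632. 203.] 29.0 z 9 [ 572. -933.    9.] [ 571.7 -934.9] [11.7 40.5] 19.0
top orange [327. 181.] 57.5 z 9 [ 622. -105.    9.] [ 621.2 -105.6] [22.7 25. ] 0.8
top red [494. 250.] 45.5 z 10 [ 438. -553.   10.] [ 437.4 -553. ] [14.  29.3] 71.5
top red [395. 227.] 61.0 z 10 [ 495. -291.   10.] [ 494.5 -291.5] [24.5 24.9] 0.9
top red [198. 213.] 531.5 z 50 [522. 237.  50.] [521.7 237. ] [68.3 61.6] 87.3
top red [146. 158.] 29.0 z 10 [680. 406.  10.] [680.1 406.8] [23.  13.7] 46.9
scene blue [502. 374.] 63.0 z 10 [ 422. -634.   10.] [ 426.9 -632.4] [22.8 63.1] 3.2
scene blue [505. 359.] 101.5 z 10 [ 455. -627.   10.] [ 452.9 -624.7] [38.9 63.1] 5.5
scene blue [505. 341.] 20.5 z 10 [ 488. -612.   10.] [ 483.9 -611.2] [16.8 38.6] 30.9
scene blue [415. 252.] 102.5 z 10 [ 587. -365.   10.] [ 586.8 -364.5] [29.5 32.8] 40.7
scene blue [390. 234.] 86.0 z 10 [ 600. -289.   10.] [ 601.1 -289.5] [35.7 28.3] 34.5
scene blue [299. 231.] 867.5 z 50 [ 434. -149.   50.] [ 436.2 -147.8] [106.2  78.6] 68.9
scene orange [237. 166.] 256.0 z 9 [561. 231.   9.] [549.4 232.2] [71.7 93.5] 88.2
scene red [463. 340.] 88.0 z 10 [ 441. -554.   10.] [ 440.6 -553.6] [13.7 32.5] 70.5
scene red [364. 258.] 74.5 z 10 [ 494. -289.   10.] [ 493.4 -289.9] [24.3 32.1] 70.7
scene red [220. 161.] 360.0 z 50 [509. 232.  50.] [509.5 220.7] [118.1  94. ] 86.8
```

View pics/b.png

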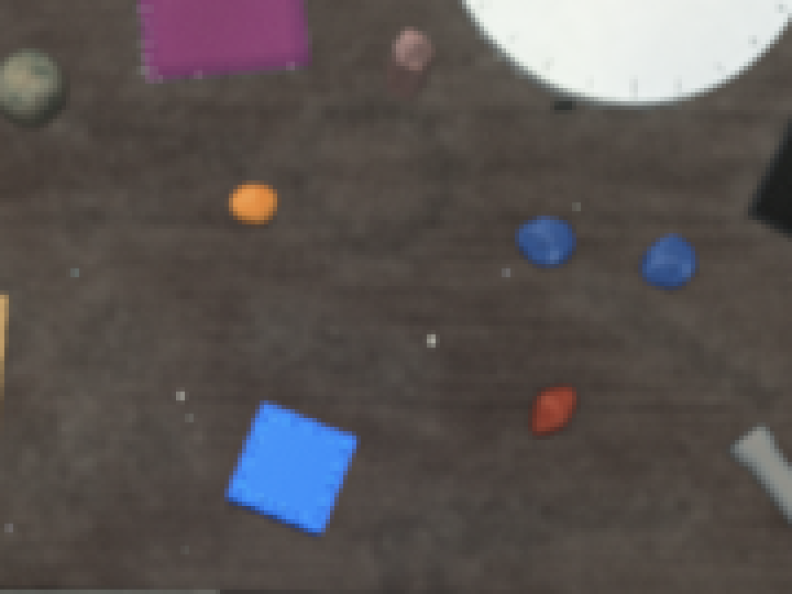

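View pics/a.png

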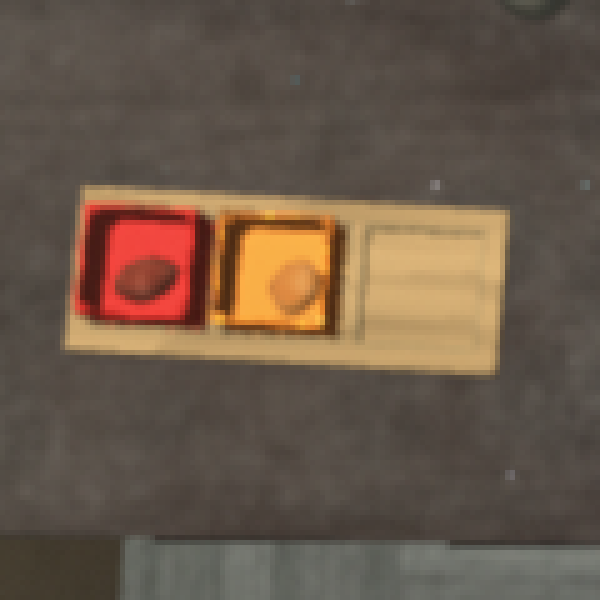

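Crop b confirms the blue stone on the left at (545,240) in the crop, which is (394,189) in the full view. It also shows the other blue stone at (670,262), the red stone at (555,410), the orange stone at (254,203) and the cup tilted about 20°. Crop a shows the board with corners (82,186), (509,209), (496,375) and (64,350), and its empty pocket on the right.

Next I plan the first travel, above the orange stone.

```bash
cat >> h.py <<'E'
def down(cx,cy): # tool pointing down with closing axis along (cx,cy)
    y=np.array([cx,cy,0.])/np.hypot(cx,cy); z=np.array([0,0,-1.]); return np.c_[np.cross(y,z),y,z]
def rows(p,R,n,p0=None,R0=None):
    s=env.sense(); p0=s["position"] if p0 is None else p0; R0=Ro.from_rotvec(s["ee_rot"]).as_matrix() if R0 is None else R0
    D=Ro.from_matrix(R0.T@R).as_rotvec(); print("clock",s["clock"],"total turn",np.round(D,3))
    for i in range(n):
        Ri=R0@Ro.from_rotvec(D*i/n).as_matrix(); print(np.round(Ri.T@(np.array(p)-p0)/n,4),np.round(D/n,3))
def best(c0,R0=None): # of the two half-turn options, the closing direction with less turn
    R0=Ro.from_rotvec(env.sense()["ee_rot"]).as_matrix()
    return min((down(*np.array(c0)*k) for k in(1,-1)),key=lambda R:Ro.from_matrix(R0.T@R).magnitude())
E
python3 - <<'E'
from h import *
c=read_camera("top")
q=np.array([(82,186),(509,209),(496,375),(64,350)])/5+[170,160]-.4
X=w(c,q,12)[:,:2]; print(np.round(X,1),X.mean(0),[np.linalg.norm(X[i]-X[i-1]).round() for i in range(4)])
d=X[0]+X[3]-X[1]-X[2]; d/=np.hypot(*d); print("board y dir",d, "bay0",X.mean(0)-73*d,"mid",X.mean(0),"+y",X.mean(0)+73*d)
q=np.array([(263,402),(356,437),(322,533),(228,498)])/4.4+[270,135]-.4
X=w(c,q,50)[:,:2]; print("cup",np.round(X,1),X.mean(0),[np.linalg.norm(X[i]-X[i-1]).round() for i in range(4)])
for a,b in((0,1),(3,2),(0,3),(1,2)): v=X[b]-X[a]; print(np.degrees(np.arctan2(v[1],v[0])).round(1))
rows([600,-105,250],best([0.9,0.39]),15)
print(proj(read_camera("wrist"),[205,482,0]))
c=read_camera("wrist"); print(-np.array(c["R"]).T@c["t"], c["R"][2],c["fx"])
E
```

```text
[[570.6 284.5]
 [561.1  47.8]
 [469.7  51.8]
 [479.7 288.3]] [520.29824901 168.11489135] [np.float64(91.0), np.float64(237.0), np.float64(92.0), np.float64(237.0)]
board y dir [0.04114488 0.99915319] bay0 [517.29467251  95.17670843] mid [520.29824901 168.11489135] +y [523.30182551 241.05307427]
cup [[ 491.4 -111.6]
 [ 471.3 -167.3]
 [ 414.1 -147.4]
 [ 433.8  -91.5]] [ 452.63699473 -129.41834491] [np.float64(61.0), np.float64(59.0), np.float64(61.0), np.float64(59.0)]
-109.9
-109.5
160.7
160.8
clock 0.25 total turn [-0.001  0.     0.759]
[-39.5429 -25.7468   0.2177] [-0.     0.     0.051]
[-40.7946 -23.7137   0.2161] [-0.     0.     0.051]
[-41.9419 -21.6199   0.2144] [-0.     0.     0.051]
[-42.9818 -19.4707   0.2129] [-0.     0.     0.051]
[-43.9117 -17.2717   0.2114] [-0.     0.     0.051]
[-44.7291 -15.0284   0.21  ] [-0.     0.     0.051]
[-45.432  -12.7467   0.2087] [-0.     0.     0.051]
[-46.0186 -10.4323   0.2075] [-0.     0.     0.051]
[-46.4874  -8.0913   0.2064] [-0.     0.     0.051]
[-46.8372  -5.7295   0.2053] [-0.     0.     0.051]
[-47.067   -3.353    0.2044] [-0.     0.     0.051]
[-47.1764  -0.968    0.2036] [-0.     0.     0.051]
[-47.1649   1.4195   0.2028] [-0.     0.     0.051]
[-47.0328   3.8034   0.2022] [-0.     0.     0.051]
[-46.7802   6.1776   0.2016] [-0.     0.     0.051]
[[317.68398868 167.5817474 ]]
[130.43439997 515.22751665 373.15165585] [ 0.29144958 -0.12410746 -0.94850118] 319.8642933076089
```

```bash
python3 -m crank '-.040 -.026 0 0 0 .05 1;-.041 -.024 0 0 0 .05 1;-.042 -.022 0 0 0 .05 1;-.043 -.019 0 0 0 .05 1;-.044 -.017 0 0 0 .05 1;-.045 -.015 0 0 0 .05 1;-.045 -.013 0 0 0 .05 1;-.046 -.010 0 0 0 .05 1;-.046 -.008 0 0 0 .05 1;-.047 -.006 0 0 0 .05 1;-.047 -.003 0 0 0 .05 1;-.047 -.001 0 0 0 .05 1' 40 && python3 -m crank '-.047 .001 0 0 0 .05 1;-.047 .004 0 0 0 .05 1;-.043 .006 0 0 0 .05 1;0 0 0 0 0 0 1'
cat >> h.py <<'E'
def stone(lo,hi,z,near,amin=60,cam="wrist"):
    c=read_camera(cam)
    for k in blobs(c,lo,hi,amin):
        m=cv2.moments(k); X=w(c,k[:,0,:],z)[:,:2]; C=w(c,(m["m10"]/m["m00"],m["m01"]/m["m00"]),z)[0][:2]
        if np.hypot(*(C-near))<60:
            r=cv2.minAreaRect(X.astype(np.float32)); e=cv2.fitEllipse(X.astype(np.float32))
            print("C",C.round(1),"area",m["m00"],"rect",np.round(r[0],1),np.round(r[1],1),round(r[2],1),"ellipse",np.round(e[0],1),np.round(e[1],1),round(e[2],1))
            a=np.arange(0,180,10)
            print("widths by dir deg",[(int(t),int(np.ptp(X@[np.cos(np.radians(t)),np.sin(np.radians(t))]))) for t in a])
    return c
E
python3 - <<'E'
from h import *
c=stone((8,130,100),(20,255,255),8,[622,-105]); cv2.imwrite("pics/w1.png",c["img"][...,::-1])
print(env.sense()["position"],env.sense()["qpos"], proj(c,[622,-105,8]))
E
```

```text
clock: 1.85
position: [524.0, 12.5, 253.4]
ee_rot: [1.512, 2.753, 0.0]
contact_force: [0.9, 0.1, -0.4]
grip_width: 85.5
gripper_force: 0.0
clock: 2.35
position: [601.9, -101.9, 252.3]
ee_rot: [-1.716, -2.631, 0.001]
contact_force: [0.6, 0.7, -0.5]
grip_width: 85.5
gripper_force: 0.0
C [ 622.  -104.4] area 409.5 rect [ 622.  -104.6] [27.8 25.5] 69.5 ellipse [ 622.  -104.6] [25.  29.8] 5.4
widths by dir deg [(0, 25), (10, 25), (20, 26), (30, 27), (40, 27), (50, 27), (60, 27), (70, 27), (80, 29), (90, 30), (100, 30), (110, 30), (120, 30), (130, 29), (140, 28), (150, 27), (160, 25), (170, 25)]
[ 601.04379565 -100.58177521  252.51330801] [-1.65805862e-01  3.86893058e-01  1.99932817e-01  1.38505096e+00
 -6.21867264e-06  9.88628912e-01] [[333.57082067 178.74200431]]
```

View pics/w1.png

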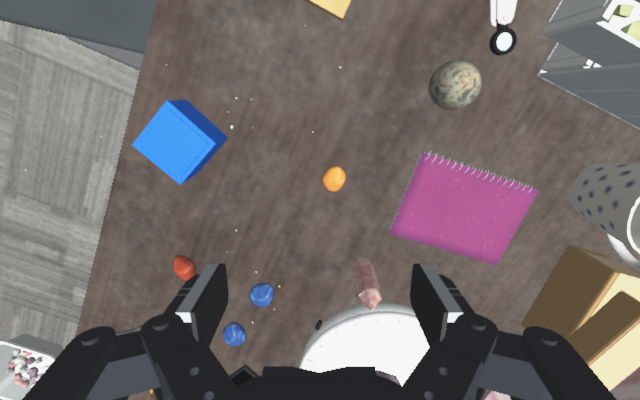

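The wrist view shows the orange stone alone at (334,179), the egg at (455,85), the cup at (180,140), the crystal point at (368,283), and the red and blue stones at the lower left. The measurement agrees with the top camera.

Run:
```python
from h import *
R=best([1,-.05]); rows([622,-104.5,100],R,6); rows([622,-104.5,25],R,1,np.array([622,-104.5,100]),R)
```

```text
clock 2.4 total turn [-0.001 -0.     0.466]
[-2.0267  2.9561 25.4146] [-0.    -0.     0.078]
[-1.7895  3.0996 25.4153] [-0.    -0.     0.078]
[-1.5419  3.2242 25.416 ] [-0.    -0.     0.078]
[-1.2853  3.3292 25.4167] [-0.    -0.     0.078]
[-1.0214  3.414  25.4174] [-0.    -0.     0.078]
[-0.7517  3.478  25.4182] [-0.    -0.     0.078]
clock 2.4 total turn [0. 0. 0.]
[ 0.  0. 75.] [0. 0. 0.]
```

```bash
python3 -m crank '-.002 .003 .025 0 0 .078 .6;-.002 .003 .025 0 0 .078 .6;-.002 .003 .025 0 0 .078 .6;-.001 .003 .025 0 0 .078 .6;-.001 .003 .025 0 0 .078 .6;0 .004 .025 0 0 .078 .6;0 0 .03 0 0 0 .6;0 0 .025 0 0 0 .6;0 0 .015 0 0 0 .6;0 0 .005 0 0 0 .6;0 0 0 0 0 0 .6' 40
python3 -m crank '0 0 0 0 0 0 0;0 0 0 0 0 0 0;0 0 0 0 0 0 0;0 0 0 0 0 0 0'
```

```text
clock: 3.78
position: [621.7, -103.0, 28.8]
ee_rot: [2.276, 2.165, 0.0]
contact_force: [-0.6, 0.0, 0.0]
grip_width: 51.2
gripper_force: 0.0
clock: 4.28
position: [622.0, -103.4, 29.4]
ee_rot: [2.276, 2.164, 0.001]
contact_force: [-1.2, 0.7, 6.0]
grip_width: 22.2
gripper_force: 39.1
```

```bash
python3 -m crank '0 0 0 0 0 0 .5;0 0 .003 0 0 0 .5;0 0 .003 0 0 0 .5;0 0 0 0 0 0 0;0 0 0 0 0 0 0;0 0 0 0 0 0 0;0 0 0 0 0 0 0;0 0 -.015 0 0 0 0;0 0 -.04 0 0 0 0;0 0 -.05 0 0 0 0' 40
python3 - <<'E'
from h import *
p=np.array([519,166.5,120]);s=env.sense();print(s["contact_force"],s["grip_width"],s["gripper_force"],s["position"])
rows(p,best([1,.04]),6)
E
```

```text
clock: 5.52
position: [621.0, -103.2, 128.6]
ee_rot: [-2.275, -2.164, 0.001]
contact_force: [0.6, -0.9, -1.2]
grip_width: 22.9
gripper_force: 39.2
[ 0.5594081  -0.91821065 -1.19565354] 22.922032881858424 39.24826782080345 [ 620.96465257 -103.18599401  128.60313487]
clock 5.525 total turn [-0.001 -0.    -0.09 ]
[ 44.0424 -19.2165   1.4643] [-0.    -0.    -0.015]
[ 44.3256 -18.5543   1.4589] [-0.    -0.    -0.015]
[ 44.5988 -17.888    1.4535] [-0.    -0.    -0.015]
[ 44.862  -17.2177   1.4484] [-0.    -0.    -0.015]
[ 45.1152 -16.5435   1.4434] [-0.    -0.    -0.015]
[ 45.3582 -15.8656   1.4385] [-0.    -0.    -0.015]
```

```bash
python3 -m crank '.044 -.019 0 0 0 -.015 0;.044 -.019 0 0 0 -.015 0;.045 -.018 0 0 0 -.015 0;.045 -.017 0 0 0 -.015 0;.045 -.017 0 0 0 -.015 0;.047 -.015 .01 0 0 -.015 0;0 0 .02 0 0 0 0;0 0 .017 0 0 0 0;0 0 0 0 0 0 0;0 0 0 0 0 0 0'
python3 - <<'E'
from h import *
c=read_camera("wrist"); cv2.imwrite("pics/w2.png",c["img"][...,::-1])
for k in blobs(c,(8,130,100),(20,255,255),400): print(rect(c,k,54))
s=env.sense();print(s["position"],s["grip_width"])
E
```

```text
clock: 6.78
position: [520.3, 168.1, 81.4]
ee_rot: [2.176, 2.265, 0.001]
contact_force: [0.2, 0.1, 0.3]
grip_width: 22.6
gripper_force: 39.3
(array([521. , 175.8]), array([72.3, 59.6]), 87.2)
[520.47001121 168.12573986  81.42907321] 22.737586566310462
```

View pics/w2.png

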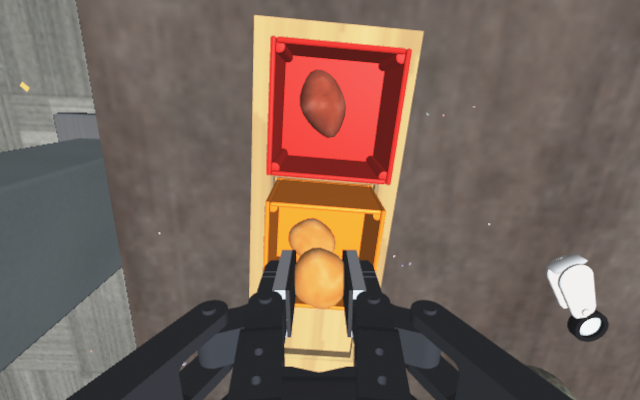

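The orange stone is held at (320,278), centred over the orange cup. I release it and move on to the red stone.

```bash
python3 -m crank '0 0 0 0 0 0 .45;0 0 0 0 0 0 .45;0 0 -.03 0 0 0 .45;0 0 -.05 0 0 0 .5'
python3 - <<'E'
from h import *
rows([480,-285,200],best([.7,.7]),10)
E
```

```text
clock: 7.32
position: [518.8, 167.7, 160.0]
ee_rot: [-2.176, -2.264, 0.005]
contact_force: [1.2, 0.7, 0.7]
grip_width: 42.5
gripper_force: 0.0
clock 7.325 total turn [-0.004 -0.    -0.746]
[-45.0861  -5.6955  -3.9393] [-0.    -0.    -0.075]
[-44.5368  -9.0364  -3.9405] [-0.    -0.    -0.075]
[-43.7402 -12.3271  -3.943 ] [-0.    -0.    -0.075]
[-42.7007 -15.5494  -3.9467] [-0.    -0.    -0.075]
[-41.4241 -18.6853  -3.9516] [-0.    -0.    -0.075]
[-39.9175 -21.7173  -3.9576] [-0.    -0.    -0.075]
[-38.1892 -24.6288  -3.9648] [-0.    -0.    -0.075]
[-36.2489 -27.4034  -3.973 ] [-0.    -0.    -0.075]
[-34.1073 -30.0257  -3.9823] [-0.    -0.    -0.075]
[-31.7764 -32.4813  -3.9925] [-0.    -0.    -0.075]
```

```bash
python3 -m crank '-.045 -.006 -.004 0 0 -.075 .6;-.045 -.009 -.004 0 0 -.075 .6;-.044 -.012 -.004 0 0 -.075 .6;-.043 -.016 -.004 0 0 -.075 .6;-.041 -.019 -.004 0 0 -.075 .6;-.040 -.022 -.004 0 0 -.075 .6;-.038 -.025 -.004 0 0 -.075 .6;-.036 -.027 -.004 0 0 -.075 .6;-.034 -.030 -.004 0 0 -.075 .6;-.032 -.032 -.004 0 0 -.075 .6;0 0 0 0 0 0 .6'
python3 - <<'E'
from h import *
c=stone((0,130,50),(7,255,255),8,[494,-290]); s=env.sense(); print(s["position"],s["qpos"][5])
R=best([.7,.7]); rows([494,-290,100],R,4)
E
```

```text
clock: 8.7
position: [481.1, -287.7, 200.5]
ee_rot: [1.199, 2.903, -0.001]
contact_force: [0.1, 0.3, 0.1]
grip_width: 51.2
gripper_force: 0.0
C [ 494.2 -290.2] area 558.5 rect [ 494.5 -290.2] [22.9 35.8] 56.9 ellipse [ 494.5 -290.4] [22.2 34.9] 51.2
widths by dir deg [(0, 29), (10, 28), (20, 26), (30, 25), (40, 24), (50, 23), (60, 23), (70, 24), (80, 25), (90, 27), (100, 30), (110, 33), (120, 35), (130, 36), (140, 36), (150, 35), (160, 34), (170, 32)]
[ 480.98503733 -286.12430461  200.27596758] 0.24709877029533195
clock 8.75 total turn [ 0.    -0.     0.002]
[-2.9901  1.6106 25.0688] [ 0. -0.  0.]
[-2.9891  1.6118 25.0689] [ 0. -0.  0.]
[-2.988   1.6131 25.0689] [ 0. -0.  0.]
[-2.9869  1.6143 25.0689] [ 0. -0.  0.]
```

```bash
python3 -m crank '-.003 .0015 .03 0 0 -.035 .6;-.003 .0015 .03 0 0 -.035 .6;-.003 .002 .03 0 0 -.035 .6;-.003 .002 .03 0 0 -.035 .6;0 0 .03 0 0 0 .6;0 0 .018 0 0 0 .6;0 0 .008 0 0 0 .6;0 0 0 0 0 0 .6;0 0 0 0 0 0 0;0 0 0 0 0 0 0;0 0 0 0 0 0 0;0 0 0 0 0 0 0' 40 && python3 -m crank '0 0 -.015 0 0 0 0;0 0 -.04 0 0 0 0;0 0 -.05 0 0 0 0'
python3 - <<'E'
from h import *
rows([523,241,128],best([1,.04]),12)
E
```

```text
clock: 10.25
position: [495.4, -288.0, 25.5]
ee_rot: [0.989, 2.98, -0.001]
contact_force: [-1.3, 0.9, 6.7]
grip_width: 21.5
gripper_force: 39.1
clock: 10.62
position: [494.4, -287.4, 130.8]
ee_rot: [-0.989, -2.98, -0.0]
contact_force: [1.4, -1.2, -0.4]
grip_width: 21.6
gripper_force: 39.4
clock 10.625 total turn [-0.001 -0.001  0.89 ]
[24.4191 36.7209  0.2516] [-0.    -0.     0.074]
[27.0725 34.8109  0.2517] [-0.    -0.     0.074]
[29.5771 32.7095  0.2515] [-0.    -0.     0.074]
[31.9191 30.4284  0.2509] [-0.    -0.     0.074]
[34.0858 27.98    0.25  ] [-0.    -0.     0.074]
[36.065  25.3778  0.2487] [-0.    -0.     0.074]
[37.8461 22.6361  0.2471] [-0.    -0.     0.074]
[39.4191 19.77    0.2451] [-0.    -0.     0.074]
[40.7755 16.7953  0.2429] [-0.    -0.     0.074]
[41.9077 13.7282  0.2403] [-0.    -0.     0.074]
[42.8097 10.5857  0.2375] [-0.    -0.     0.074]
[43.4763  7.385   0.2343] [-0.    -0.     0.074]
```

```bash
python3 -m crank '.024 .037 0 0 0 .074 0;.027 .035 0 0 0 .074 0;.030 .033 0 0 0 .074 0;.032 .030 0 0 0 .074 0;.034 .028 0 0 0 .074 0;.036 .025 0 0 0 .074 0;.038 .023 0 0 0 .074 0;.039 .020 0 0 0 .074 0;.041 .017 0 0 0 .074 0;.042 .014 0 0 0 .074 0;.043 .010 0 0 0 .074 0;.043 .007 0 0 0 .074 0' && python3 -m crank '0 0 .025 0 0 0 0;0 0 .022 0 0 0 0;0 0 0 0 0 0 0;0 0 0 0 0 0 0'
```

```text
clock: 12.12
position: [523.2, 242.4, 130.6]
ee_rot: [2.177, 2.264, 0.002]
contact_force: [0.6, -0.1, 0.1]
grip_width: 21.5
gripper_force: 39.4
clock: 12.62
position: [523.6, 240.9, 83.6]
ee_rot: [2.174, 2.267, 0.002]
contact_force: [-0.3, 0.8, -0.1]
grip_width: 22.0
gripper_force: 39.4
```

```bash
python3 -m crank '0 0 0 0 0 0 .45;0 0 0 0 0 0 .45;0 0 -.03 0 0 0 .5;0 0 -.05 0 0 0 .7;0 0 -.04 0 0 0 1'
cat >> h.py <<'E'
def tilt(yaw,phi): # closing axis at yaw (deg, ~x or flipped to least turn); tool z leans phi deg from down toward +90deg from yaw
    a=np.radians(yaw); e2=np.array([np.cos(a),np.sin(a),0]); e1=np.array([-np.sin(a),np.cos(a),0]); f=np.radians(phi)
    z=np.sin(f)*e1-np.cos(f)*np.array([0,0,1.]); R0=Ro.from_rotvec(env.sense()["ee_rot"]).as_matrix()
    return min((np.c_[np.cross(k*e2,z),k*e2,z] for k in(1,-1)),key=lambda R:Ro.from_matrix(R0.T@R).magnitude())
E
python3 - <<'E'
from h import *
R=tilt(-19.3,-45); G=np.array([452.6,-129.4,28]); P=G-3*R[:,2]-100*R[:,2]; print(P,R[:,1])
rows(P,R,12)
E
```

```text
clock: 13.25
position: [523.2, 240.8, 204.5]
ee_rot: [2.174, 2.267, 0.002]
contact_force: [0.8, 0.5, -1.0]
grip_width: 75.7
gripper_force: 0.0
[476.67202374 -60.66109055 100.83199846] [ 0.94380095 -0.33051439  0.        ]
clock 13.25 total turn [ 0.15  -0.776  0.359]
[-24.9438  -4.9393   8.6225] [ 0.012 -0.065  0.03 ]
[-24.4669  -4.0828  10.278 ] [ 0.012 -0.065  0.03 ]
[-23.8587  -3.2221  11.8876] [ 0.012 -0.065  0.03 ]
[-23.1223  -2.3618  13.443 ] [ 0.012 -0.065  0.03 ]
[-22.2617  -1.5064  14.936 ] [ 0.012 -0.065  0.03 ]
[-21.2812  -0.6603  16.3588] [ 0.012 -0.065  0.03 ]
[-20.186    0.1721  17.7039] [ 0.012 -0.065  0.03 ]
[-18.982    0.9864  18.9644] [ 0.012 -0.065  0.03 ]
[-17.6752   1.7783  20.1335] [ 0.012 -0.065  0.03 ]
[-16.2727   2.5437  21.2053] [ 0.012 -0.065  0.03 ]
[-14.7817   3.2786  22.174 ] [ 0.012 -0.065  0.03 ]
[-13.21     3.9792  23.0347] [ 0.012 -0.065  0.03 ]
```

```bash
python3 -m crank '-.025 -.005 .009 .012 -.065 .03 1;-.0245 -.004 .010 .012 -.065 .03 1;-.024 -.003 .012 .012 -.065 .03 1;-.023 -.002 .013 .012 -.065 .03 1;-.022 -.0015 .015 .012 -.065 .03 1;-.021 -.001 .016 .012 -.065 .03 1;-.020 0 .018 .012 -.065 .03 1;-.019 .001 .019 .012 -.065 .03 1;-.018 .002 .020 .012 -.065 .03 1;-.016 .0025 .021 .012 -.065 .03 1;-.015 .003 .022 .012 -.065 .03 1;-.013 .004 .023 .012 -.065 .03 1'
python3 - <<'E'
from h import *
c=read_camera("top")
for k in blobs(c,(105,120,60),(125,255,255),400): print(rect(c,k,50))
c=read_camera("wrist"); cv2.imwrite("pics/w3.png",c["img"][...,::-1])
s=env.sense();print(s["position"],s["qpos"])
R=tilt(-19.3,-45); G=np.array([452.6,-129.4,28]);rows(G-3*R[:,2],R,4)
E
```

```text
clock: 14.75
position: [477.0, -60.7, 99.8]
ee_rot: [2.078, 1.47, -0.861]
contact_force: [1.2, -0.2, 0.2]
grip_width: 85.4
gripper_force: 0.0
(array([ 457.3, -608.5]), array([77.9, 68.3]), 0.9)
(array([ 452.4, -128.9]), array([62. , 63.7]), 69.7)
[476.07452459 -61.27212475  98.58611576] [ 0.23524448  0.58707811 -0.16063971  1.32279129 -0.6420462   2.31442734]
clock 14.85 total turn [ 0.002  0.006 -0.003]
[-0.1163  0.0528 24.4673] [ 0.     0.001 -0.001]
[-0.1523  0.0623 24.4671] [ 0.     0.001 -0.001]
[-0.1882  0.0717 24.4668] [ 0.     0.001 -0.001]
[-0.2242  0.0811 24.4665] [ 0.     0.001 -0.001]
```

View pics/w3.png

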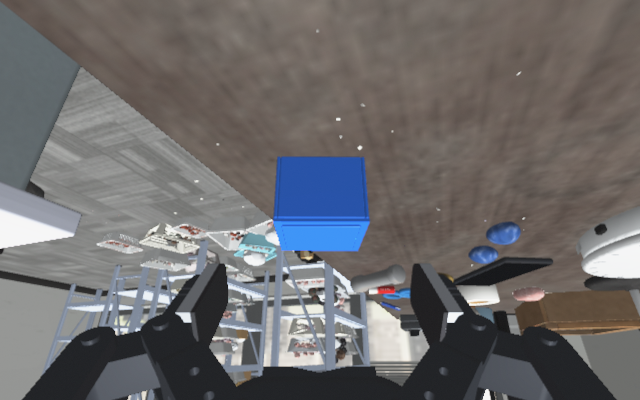

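Wrist view: the cup is centred between the fingers at (320,205) and square to them, so I approach and grasp it.

```bash
python3 -m crank '0 0 .030 0 0 0 1;0 0 .035 0 0 0 1;0 0 .023 0 0 0 1;-.001 0 .010 0 0 0 1;0 0 0 0 0 0 1;0 0 0 0 0 0 .3;0 0 0 0 0 0 .3;0 0 0 0 0 0 .3;0 0 0 0 0 0 .3' 50
```

```text
clock: 15.98
position: [454.9, -125.9, 32.2]
ee_rot: [2.078, 1.473, -0.859]
contact_force: [0.0, 2.1, 5.8]
grip_width: 59.5
gripper_force: 53.0
```

```bash
python3 -m crank '-.010 0 -.010 0 0 0 .3;-.030 0 -.030 0 0 0 .3;0 0 0 0 .17 0 .3;0 0 0 0 .175 0 .3;0 0 0 0 .175 0 .3;0 0 0 0 .175 0 .3;0 0 0 0 .175 0 .3;0 0 0 0 .175 0 .3;0 0 0 0 .175 0 .3;0 0 0 0 .175 0 .3;0 0 0 0 .175 0 .3;0 0 0 0 0 0 .3'
python3 - <<'E'
from h import *
s=env.sense(); print(s["position"],s["ee_rot"],s["grip_width"],s["qpos"]); R=tilt(-19.3,45)
c=read_camera("scene"); cv2.imwrite("pics/s4.png",cv2.resize(c["img"][120:320,200:440,::-1],None,fx=2.5,fy=2.5))
g=s["position"]+3*Ro.from_rotvec(s["ee_rot"]).as_matrix()[:,2]; print(g); g[2]=31; rows(g-3*R[:,2],R,2)
E
```

```text
clock: 17.48
position: [453.2, -127.5, 86.8]
ee_rot: [-2.087, -1.478, -0.862]
contact_force: [-0.9, -0.2, -1.6]
grip_width: 59.5
gripper_force: 53.8
[ 453.23391391 -127.47180452   86.77426982] [-2.08688643 -1.47807543 -0.86165727] 59.49522302018879 [-0.68677758  0.48088582 -0.37308361  1.04226385  0.7247105   1.09799643]
[ 453.93956377 -125.47858917   84.64608964]
clock 17.525 total turn [0.002 0.006 0.001]
[-19.2411  -0.1248  19.0987] [0.001 0.003 0.001]
[-19.2993  -0.089   19.0401] [0.001 0.003 0.001]
```

View pics/s4.png

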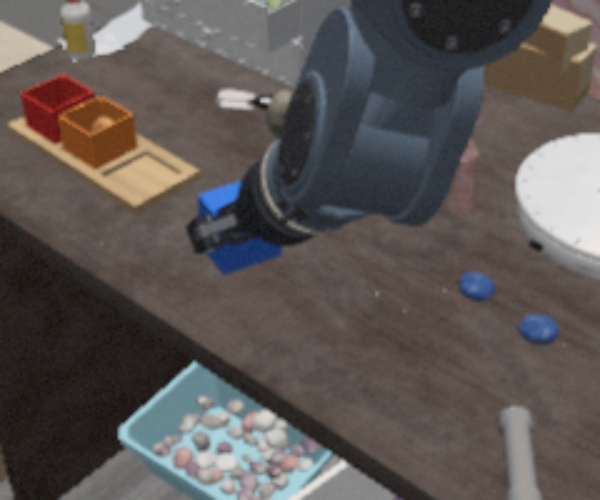

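Scene crop: the cup is held rotated 90°, both stones are in their cups, and the pocket is free. I lower the cup onto its side, release it, swing the tool back 90° around it, shift towards the mouth and regrasp.

```bash
python3 -m crank '-.017 0 .017 0 0 0 .3;-.014 0 .014 0 0 0 .3;-.004 0 .004 0 0 0 .3;-.002 0 .002 0 0 0 .3;0 0 0 0 0 0 .3'
```

```text
clock: 18.15
position: [454.4, -126.4, 36.3]
ee_rot: [-2.085, -1.486, -0.863]
contact_force: [-0.4, -0.1, -1.3]
grip_width: 59.3
gripper_force: 53.8
```

```bash
python3 -m crank '-.001 0 .001 0 0 0 .3;-.0005 0 .0005 0 0 0 .3;0 0 0 0 0 0 .3;0 0 0 0 0 0 .8;0 0 0 0 0 0 1;0 0 0 0 0 0 1' && python3 -m crank '0 0 0 0 -.175 0 1;0 0 0 0 -.175 0 1;0 0 0 0 -.175 0 1;0 0 0 0 -.175 0 1;0 0 0 0 -.175 0 1;0 0 0 0 -.175 0 1;0 0 0 0 -.175 0 1;0 0 0 0 -.175 0 1;0 0 0 0 -.17 0 1;.0045 0 -.0045 0 0 0 1;.0045 0 -.0045 0 0 0 1;0 0 0 0 0 0 1'
python3 - <<'E'
from h import *
c=read_camera("wrist"); cv2.imwrite("pics/w5.png",c["img"][...,::-1])
s=env.sense(); print(s["position"]+3*Ro.from_rotvec(s["ee_rot"]).as_matrix()[:,2],s["ee_rot"])
E
```

```text
clock: 18.9
position: [454.0, -126.4, 33.4]
ee_rot: [-2.085, -1.484, -0.863]
contact_force: [0.4, -0.1, 0.1]
grip_width: 85.6
gripper_force: 0.0
clock: 20.4
position: [458.5, -114.6, 34.2]
ee_rot: [2.081, 1.472, -0.857]
contact_force: [-0.3, -0.6, 1.0]
grip_width: 85.9
gripper_force: 0.0
[ 457.63430959 -116.89339192   32.2259519 ] [ 2.08130724  1.47174914 -0.85725433]
```

View pics/w5.png

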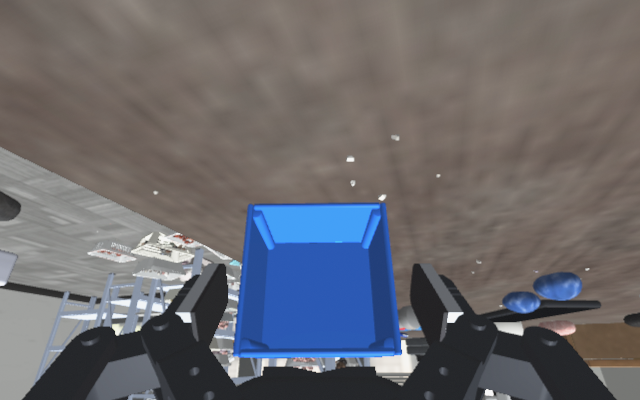

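The cup lies on its side with its mouth facing the tool. The rim corners are at (248,204), (386,204), (235,355) and (400,355). I check the grip depth from these.

Run:
```python
from h import *
c=read_camera("wrist"); X=np.r_[w(c,[(235,355),(400,355)],60),w(c,[(248,204),(386,204)],0)]; print(X.round(1))
a=np.radians(-19.3); e1=np.array([-np.sin(a),np.cos(a)]);e2=np.array([np.cos(a),np.sin(a)])
g=np.array([457.6,-116.9]); print("mouth ahead of g along e1",(X[:,:2]-g)@e1,"e2",(X[:,:2]-g)@e2)
```

```text
[[ 463.5  -44.4   60. ]
 [ 494.6  -71.9   60. ]
 [ 435.2  -87.    -0. ]
 [ 491.6 -107.7    0. ]]
mouth ahead of g along e1 [70.40750022 54.66212197 20.77838283 19.90392923] e2 [-18.37011987  20.07888515 -31.00605175  29.04978391]
```

```bash
python3 -m crank '.0045 0 -.0025 0 0 0 1;0 0 0 0 0 0 1;0 0 0 0 0 0 .3;0 0 0 0 0 0 .3;0 0 0 0 0 0 .3;0 0 0 0 0 0 .3;-.010 0 -.010 0 0 0 .3;-.030 0 -.030 0 0 0 .3;-.030 0 -.030 0 0 0 .3' 50
python3 - <<'E'
from h import *
s=env.sense(); print(s["position"],s["ee_rot"],s["grip_width"])
R=tilt(-2.4,45); G=np.array([517.3,95.2,39+60]); rows(G-3*R[:,2],R,12); 
R0=Ro.from_rotvec(s["ee_rot"]).as_matrix(); print(np.degrees(np.arctan2(R0[1,1],R0[0,1])))
E
```

```text
clock: 21.62
position: [459.2, -109.3, 132.6]
ee_rot: [2.079, 1.473, -0.861]
contact_force: [0.7, 0.4, -0.6]
grip_width: 59.6
gripper_force: 53.9
[ 459.22428575 -109.31920992  132.57375393] [ 2.07875162  1.47288214 -0.8611624 ] 59.61466650616207
clock 21.625 total turn [ 0.005  1.563 -0.327]
[ 14.1999  -1.0109 -10.5851] [ 0.     0.13  -0.027]
[15.4762 -0.6101 -8.6498] [ 0.     0.13  -0.027]
[16.479  -0.1775 -6.5661] [ 0.     0.13  -0.027]
[17.1908  0.2792 -4.3708] [ 0.     0.13  -0.027]
[17.5988  0.7521 -2.1027] [ 0.     0.13  -0.027]
[17.6959  1.2328  0.1982] [ 0.     0.13  -0.027]
[17.4804  1.7128  2.4912] [ 0.     0.13  -0.027]
[16.9561  2.1835  4.7358] [ 0.     0.13  -0.027]
[16.1322  2.6367  6.8923] [ 0.     0.13  -0.027]
[15.0234  3.0644  8.9226] [ 0.     0.13  -0.027]
[13.6491  3.459  10.7908] [ 0.     0.13  -0.027]
[12.0337  3.8135 12.464 ] [ 0.     0.13  -0.027]
-19.249419424789174
```

```bash
python3 -m crank '.0142 -.001 -.0106 0 .131 -.027 .3;.0155 -.0006 -.0086 0 .131 -.027 .3;.0165 -.0002 -.0066 0 .131 -.027 .3;.0172 .0003 -.0044 0 .131 -.027 .3;.0176 .0008 -.0021 0 .131 -.027 .3;.0177 .0012 .0002 0 .131 -.027 .3;.0175 .0017 .0025 0 .131 -.027 .3;.0170 .0022 .0047 0 .131 -.027 .3;.0161 .0026 .0069 0 .131 -.027 .3;.0150 .0031 .0089 0 .131 -.027 .3;.0136 .0035 .0108 0 .131 -.027 .3;.0120 .0038 .0125 0 .131 -.027 .3' && python3 -m crank '0 0 0 0 0 0 .3;0 0 0 0 0 0 .3'
python3 - <<'E'
from h import *
c=read_camera("wrist"); cv2.imwrite("pics/w6.png",c["img"][...,::-1])
s=env.sense(); R0=Ro.from_rotvec(s["ee_rot"]).as_matrix(); print(R0.round(3),"yaw",np.degrees(np.arctan2(R0[1,1],R0[0,1])))
print(s["position"]+3*R0[:,2],s["grip_width"],s["qpos"])
c=read_camera("top"); 
for k in blobs(c,(100,100,50),(128,255,255),100): print(cv2.contourArea(k),rect(c,k,114))
# expected pocket corners in scene
c=read_camera("scene"); cv2.imwrite("pics/s6.png",cv2.resize(c["img"][110:250,170:370,::-1],None,fx=4,fy=4,interpolation=3))
E
```

```text
clock: 23.12
position: [518.1, 93.3, 101.4]
ee_rot: [-1.796, -1.723, -0.765]
contact_force: [-0.3, 0.5, -1.7]
grip_width: 59.7
gripper_force: 53.8
clock: 23.38
position: [517.8, 92.8, 100.7]
ee_rot: [-1.801, -1.726, -0.758]
contact_force: [-0.3, 0.4, -0.6]
grip_width: 59.3
gripper_force: 53.8
[[ 0.027  0.999  0.036]
 [ 0.702 -0.044  0.71 ]
 [ 0.711  0.007 -0.703]] yaw -2.547809468023143
[518.02630432  95.08117461  98.94193989] 59.56754429744635 [-0.21221247  0.45486705 -0.35973108  0.91722092  0.77830453  1.33413983]
118.5 (array([ 407.1, -742.3]), array([  7.9, 125.7]), 12.0)
598.0 (array([ 450.5, -581.4]), array([65.9, 76.2]), 86.8)
488.5 (array([516.5,  95.7]), array([59.3, 63.4]), 88.0)
```

View pics/s6.png

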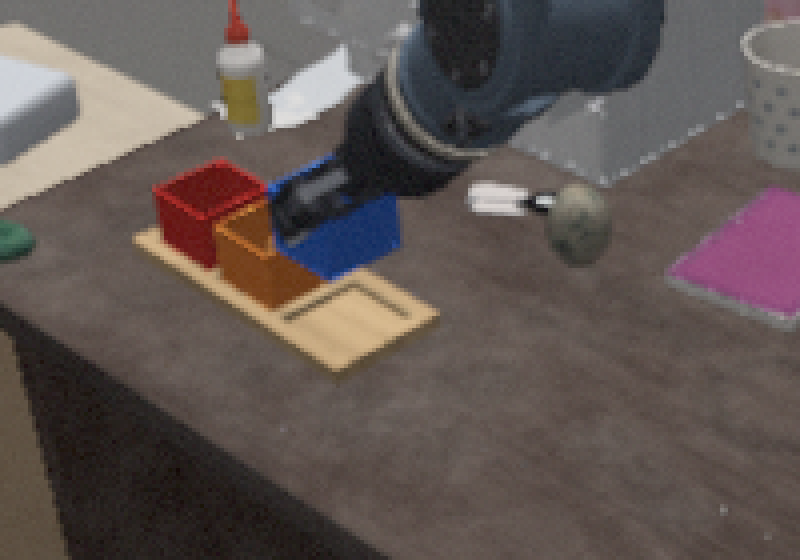

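Scene crop: the blue cup is mouth up above its pocket, clear of the orange cup. The top camera puts its mouth within about 1 mm of the pocket centre. I lower it.

```bash
python3 -m crank '-.014 0 .014 0 0 0 .3;-.014 0 .014 0 0 0 .3;-.006 0 .006 0 0 0 .3;0 0 0 0 0 0 .3;0 0 0 0 0 0 .3'
python3 - <<'E'
from h import *
c=read_camera("top"); s=env.sense(); R0=Ro.from_rotvec(s["ee_rot"]).as_matrix(); g=s["position"]+3*R0[:,2]; print(g)
for nm,lo,hi in(("b",(100,100,50),(128,255,255)),("o",(8,150,100),(20,255,255)),("r",(0,140,60),(6,255,255))):
  for k in blobs(c,lo,hi,300): print(nm,cv2.contourArea(k),rect(c,k,g[2]+15 if nm=="b" else 54))
E
```

```text
clock: 24.15
position: [518.5, 93.6, 53.0]
ee_rot: [-1.798, -1.725, -0.761]
contact_force: [-0.2, -0.1, -0.8]
grip_width: 59.3
gripper_force: 53.8
[518.59725276  95.68557972  50.93350102]
b 599.0 (array([ 456.7, -603.7]), array([81.9, 67.8]), 14.1)
b 441.0 (array([516.7,  95.3]), array([60.8, 59.8]), 0.8)
o 537.5 (array([519.3, 168.7]), array([65.8, 64.6]), 86.4)
r 534.5 (array([521.1, 235.8]), array([68.1, 61.3]), 87.5)
```

```bash
python3 -m crank '-.002 0 .002 0 0 0 .3;-.002 0 .002 0 0 0 .3;-.001 0 .001 0 0 0 .3;0 0 0 0 0 0 .3' && python3 -m crank '-.001 0 .001 0 0 0 .3;-.001 0 .001 0 0 0 .3;0 0 0 0 0 0 .3'
```

```text
clock: 24.7
position: [518.0, 93.7, 45.1]
ee_rot: [-1.798, -1.724, -0.76]
contact_force: [0.5, -0.1, -1.3]
grip_width: 59.4
gripper_force: 53.8
clock: 25.08
position: [518.1, 93.7, 42.3]
ee_rot: [-1.798, -1.724, -0.76]
contact_force: [-0.4, 0.4, -1.0]
grip_width: 59.5
gripper_force: 53.8
```

```bash
python3 -m crank '-.001 0 .001 0 0 0 .3;-.001 0 .001 0 0 0 .3;0 0 0 0 0 0 .3' ; python3 -m crank '-.001 0 .001 0 0 0 .3;0 0 0 0 0 0 .3'
```

```text
clock: 25.45
position: [518.3, 93.7, 40.6]
ee_rot: [-1.798, -1.723, -0.762]
contact_force: [-2.6, -3.9, 11.4]
grip_width: 59.2
gripper_force: 55.2
clock: 25.7
position: [518.5, 94.0, 40.3]
ee_rot: [-1.798, -1.722, -0.764]
contact_force: [-5.2, -4.8, 22.1]
grip_width: 59.5
gripper_force: 56.1
```

```bash
python3 -m crank '.001 0 -.001 0 0 0 .3;0 0 0 0 0 0 .8;0 0 0 0 0 0 1;0 0 0 0 0 0 1;0 0 -.02 0 0 0 1;0 0 -.04 0 0 0 1;0 0 -.05 0 0 0 1;0 0 -.05 0 0 0 1'
python3 - <<'E'
from h import *
c=read_camera("top")
for k in blobs(c,(100,100,50),(128,255,255),300): print(cv2.contourArea(k),rect(c,k,54))
c=read_camera("wrist"); im1=c["img"][...,::-1]
c=read_camera("scene"); im2=cv2.resize(c["img"][120:245,180:380,::-1],(640,400),interpolation=3); cv2.imwrite("pics/c7.png",cv2.resize(np.vstack([im1,im2]),(480,600)))
R=best([1,0]) ; rows([585,-288,200],R,12)
s=env.sense();print(s["position"],s["contact_force"])
E
```

```text
clock: 26.7
position: [512.1, -21.1, 152.8]
ee_rot: [-1.798, -1.724, -0.76]
contact_force: [1.1, -0.2, -0.4]
grip_width: 85.5
gripper_force: 0.0
599.0 (array([ 455.6, -607.1]), array([69.4, 80.2]), 86.8)
494.0 (array([515.3,  93.3]), array([62.1, 61.3]), 87.4)
clock 26.85 total turn [ 0.027 -0.792 -0.041]
[-12.58     7.0233 -18.2968] [ 0.002 -0.066 -0.003]
[-13.7843   6.9382 -17.4416] [ 0.002 -0.066 -0.003]
[-14.9293   6.8511 -16.5086] [ 0.002 -0.066 -0.003]
[-16.0099   6.7624 -15.5019] [ 0.002 -0.066 -0.003]
[-17.0214   6.6725 -14.4258] [ 0.002 -0.066 -0.003]
[-17.9594   6.5817 -13.2852] [ 0.002 -0.066 -0.003]
[-18.8198   6.4904 -12.085 ] [ 0.002 -0.066 -0.003]
[-19.5987   6.3991 -10.8304] [ 0.002 -0.066 -0.003]
[-20.2929   6.3081  -9.5269] [ 0.002 -0.066 -0.003]
[-20.8992   6.2179  -8.1803] [ 0.002 -0.066 -0.003]
[-21.415    6.1288  -6.7965] [ 0.002 -0.066 -0.003]
[-21.8381   6.0412  -5.3814] [ 0.002 -0.066 -0.003]
[513.53354678 -22.0018884  152.70479796] [-0.148849    0.44323424 -0.47912202]
```

View pics/c7.png

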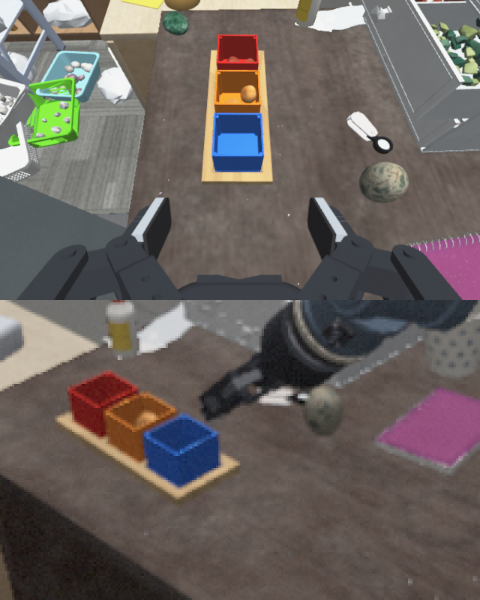

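The picture shows the blue cup mouth up in its pocket, its rim level with the other two. I'll check the seating numerically later. Now to the blue stone.

```bash
python3 -m crank '-.0126 .007 -.0183 0 -.066 -.003 .8;-.0138 .007 -.0174 0 -.066 -.003 .8;-.0149 .007 -.0165 0 -.066 -.003 .8;-.016 .007 -.0155 0 -.066 -.003 .8;-.017 .007 -.0144 .003 -.066 -.003 .8;-.018 .0065 -.0133 .003 -.066 -.003 .8;-.0188 .0065 -.0121 .003 -.066 -.003 .8;-.0196 .0065 -.0108 .003 -.066 -.003 .8;-.0203 .0063 -.0095 .003 -.066 -.003 .8;-.0209 .0062 -.0082 .003 -.066 -.003 .8;-.0214 .0061 -.0068 .003 -.066 -.003 .8;-.0218 .006 -.0054 .003 -.066 -.003 .8'
python3 - <<'E'
from h import *
read_camera("scene")
c=stone((100,90,40),(128,255,255),8,[600,-288]); s=env.sense(); print(s["position"],s["qpos"])
c=read_camera("scene"); 
for nm,lo,hi,o in(("b",(100,100,40),(128,255,255),(516,94.5)),("o",(7,130,60),(20,255,255),(520.3,168)),("r",(0,130,40),(6,255,255),(523.3,241))):
  for k in blobs(c,lo,hi,150):
    p=k[:,0,:].astype(float); q=p.mean(0)
    cor=[np.array([*o,0])+[30*i-1.2*j,1.2*i+30*j,54] for i in(-1,1) for j in(-1,1)]
    P=proj(c,cor)
    if np.hypot(*(q-P.mean(0)))<40: print(nm,"seen rows",p[:,1].min(),"cols",p[:,0].min(),p[:,0].max(),"predicted seated",P[:,1].min().round(1),P[:,0].min().round(1),P[:,0].max().round(1))
E
```

```text
clock: 28.35
position: [584.1, -286.0, 197.3]
ee_rot: [-2.225, -2.213, 0.005]
contact_force: [-0.4, 0.0, -0.3]
grip_width: 68.1
gripper_force: 0.0
C [ 600.4 -287.4] area 815.0 rect [ 600.2 -287.1] [35. 30.] 89.7 ellipse [ 600.3 -287.7] [30.4 35.4] 174.8
widths by dir deg [(0, 30), (10, 31), (20, 31), (30, 32), (40, 33), (50, 34), (60, 35), (70, 35), (80, 35), (90, 35), (100, 35), (110, 35), (120, 34), (130, 33), (140, 32), (150, 32), (160, 31), (170, 30)]
[ 584.46138023 -286.07007465  197.62467472] [-4.54891430e-01  4.78833476e-01  2.08017294e-01  1.30342912e+00
 -6.58346367e-04  1.12114070e+00]
b seen rows 168.0 cols 240.0 271.0 predicted seated 167.7 238.4 270.4
o seen rows 158.0 cols 223.0 253.0 predicted seated 158.2 222.5 253.4
r seen rows 150.0 cols 208.0 237.0 predicted seated 149.5 207.3 237.4
```

The cup is fully down: the rim rows seen match the predicted rows for a seated cup. Next I grasp the blue stone.

```bash
python3 -m crank '-.001 .005 .03 0 0 0 .7;-.0005 .005 .03 0 0 0 .65;0 .005 .03 0 0 0 .65;0 .001 .03 0 0 0 .65;0 0 .03 0 0 0 .65;0 0 .014 0 0 0 .65;0 0 .008 0 0 0 .65;0 0 0 0 0 0 .65;0 0 0 0 0 0 0;0 0 0 0 0 0 0;0 0 0 0 0 0 0;0 0 0 0 0 0 0' 40 && python3 -m crank '0 0 -.015 0 0 0 0;0 0 -.04 0 0 0 0;0 0 -.05 0 0 0 0'
python3 - <<'E'
from h import *
rows([516.3,94.5,130],best([1,-.04]),9)
E
```

```text
clock: 30.0
position: [599.7, -288.1, 28.0]
ee_rot: [-2.227, -2.214, 0.001]
contact_force: [-1.5, 0.7, 6.0]
grip_width: 28.1
gripper_force: 39.4
clock: 30.38
position: [599.0, -287.7, 132.9]
ee_rot: [-2.225, -2.212, 0.002]
contact_force: [1.0, -1.2, -0.2]
grip_width: 27.9
gripper_force: 39.5
clock 30.375 total turn [-0.004 -0.002  0.034]
[42.4125 -9.4374  0.4602] [-0.    -0.     0.004]
[42.3765 -9.5981  0.4454] [-0.    -0.     0.004]
[42.34   -9.7586  0.4305] [-0.    -0.     0.004]
[42.3029 -9.9191  0.4156] [-0.    -0.     0.004]
[ 42.2651 -10.0793   0.4006] [-0.    -0.     0.004]
[ 42.2267 -10.2395   0.3855] [-0.    -0.     0.004]
[ 42.1878 -10.3994   0.3703] [-0.    -0.     0.004]
[ 42.1482 -10.5593   0.355 ] [-0.    -0.     0.004]
[ 42.108  -10.7189   0.3397] [-0.    -0.     0.004]
```

```bash
python3 -m crank '.042 -.0095 0 0 0 .004 0;.042 -.0095 0 0 0 .004 0;.0425 -.0095 0 0 0 .004 0;.0425 -.010 0 0 0 .004 0;.0425 -.010 0 0 0 .004 0;.0425 -.010 0 0 0 .004 0;.042 -.0105 0 0 0 .004 0;.042 -.0105 .01 0 0 .004 0;.042 -.0105 .02 0 0 .004 0;0 0 .017 0 0 0 0;0 0 0 0 0 0 0;0 0 0 0 0 0 0'
```

```text
clock: 31.88
position: [518.3, 93.8, 86.6]
ee_rot: [-2.266, -2.172, 0.0]
contact_force: [-0.5, 0.5, -0.7]
grip_width: 28.0
gripper_force: 39.5
```

```bash
python3 -m crank '0 -.002 .005 0 0 0 0;0 0 0 0 0 0 0;0 0 0 0 0 0 .5;0 0 0 0 0 0 .5;0 0 -.03 0 0 0 .5;0 0 -.05 0 0 0 .5;0 0 -.05 0 0 0 .5;0 -.05 -.04 0 0 0 .5;0 -.05 0 0 0 0 .5;-.04 -.05 0 0 0 0 .5;-.05 0 0 0 0 0 .5;0 0 0 0 0 0 .5'
python3 - <<'E'
from h import *
c=read_camera("wrist"); a=c["img"]; c=read_camera("top"); b=cv2.resize(c["img"][140:280,170:450],(640,320),interpolation=3)
cv2.imwrite("pics/f.png",np.vstack([cv2.resize(a,(448,280)),cv2.resize(b,(448,224))])[...,::-1]); print(env.sense()["contact_force"],env.sense()["position"])
E
```

```text
clock: 33.38
position: [364.4, 8.9, 250.5]
ee_rot: [-2.271, -2.168, 0.001]
contact_force: [0.4, -0.2, 0.4]
grip_width: 42.7
gripper_force: 0.0
[0.11553265 0.02240096 0.73481533] [365.1847465   10.82221266 250.1921726 ]
```

View pics/f.png

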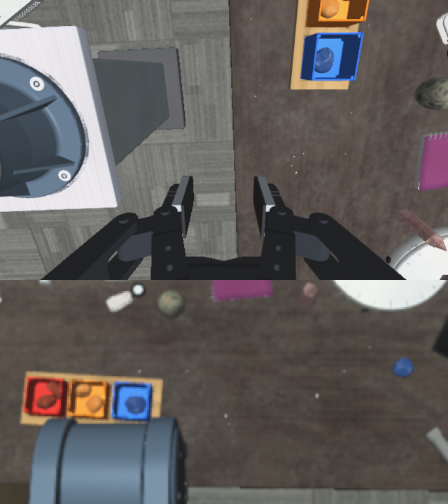

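The blue stone is in the blue cup. The red and orange stones are in theirs, all three cups are in their pockets, and the decoy blue stone and the bystanders haven't moved. I hand in the job.

```bash
python3 -c "
from rig import env
print(env.job_done())"
```

```text
the job is handed in; nothing more can be done
None
```

I handed the job in at about 33.5 s: the three stones are in their own cups, the blue cup is mouth up and fully down in its pocket, and the other items are where they were; I viewed 12 pictures, two over the limit of 10.

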